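# Feed the specimen slide under the drag spring

### The job

Load the specimen slide into the gauge without gripping or lifting it: with the fingertips press the tail of the slide down hard, until the sprung bed under it is fully down, and, still pressing, push it forward under the bridge and the drag spring until its nose is right home against the end stop. Then let go, so that the slide stays flat on the floor of the gauge and the bed springs up again behind it. Leave the jar, the rubber ring and the rubber disc beside the gauge alone.

Things in the scene. Friction and masses are not known exactly. Their poses are not given: they have to be found in the camera images.
- gauge: The gauge: fixed low guide, 262 x 96 x 40 mm, dark base, aluminium side rails. Origin on the worktop under the line where sprung bed meets fixed floor; x = direction the slide is pushed, z up. Channel 63 mm wide, rail tops 28 mm above the worktop. Bottom of the channel: from x = -110 to 0 mm the sprung bed (top 23 mm above the worktop), from 0 to 134 mm the fixed floor (16 mm).
- bridge_front (a point): middle of the lower front edge of the dark bridge bar across the channel: x = 60 mm in the gauge's frame, 27.5 mm above the worktop. The bar is 16 mm long (x 60 to 76 mm); its top is 37.5 mm, the screw heads beside it 40 mm above the worktop.
- end_stop (a point): foot of the end stop's face, in the middle of the channel at the height of the fixed floor, x = 134 mm in the gauge's frame
- bed (a joint): how far the sprung bed is pressed down, in m: 0 = up, 7 mm above the fixed floor (the slide is then 5.5 mm too high and catches on the bridge); 0.007 = fully down, flush with the fixed floor. About 6 N starts it, 12 N holds it fully down. It goes straight down wherever it is pressed, and springs up when nothing holds it.
- slide: The specimen slide: loose plain metal plate 130 x 60 x 10 mm, 0.1 to 0.2 kg, black rubber test piece in its front half, lying on the sprung bed, nose (+x) to the bridge. Origin: centre of its underside. A push rib 46 mm wide, 8 mm high stands on top at x = -25 to -19 mm; behind it the flat tail pad to press on (x = -65 to -25 mm). Home: tail 4 mm past the bed, rib 10 mm short of the bridge.
- press_pad (a point): middle of the tail pad on the slide's top, 45 mm behind the slide's origin, 20 mm behind the rib
- slide_nose (a point): middle of the lower edge of the slide's front face, 65 mm ahead of its origin
- jar_13: bystander: sample jar with a black cap, 62 x 62 x 104 mm, loose, origin at the centre of its underside
- thick_ring: bystander: thick black rubber ring, 70 mm across, 18 mm high, loose, origin at the centre of its underside
- puck_1: bystander: small black rubber disc, 31 mm across, 12 mm high, loose, origin at the centre of its underside
- leaf (a joint): the drag spring: a 36 mm wide steel leaf hinged behind the bridge, sloping down to x = 113 mm in the gauge's frame. Angle in rad: 0 = at rest, its tip about 20.5 mm above the worktop; about 0.14 = pushed up by the slide lying flat under it, on which it then presses with about 4 N.

How it is judged:
On the way, in this order (a step that is already met when the one before it is completed fails the run):
1. the fingers press the slide and the bed down, the nose still short of the bridge (value of joint bed above 0.005 m and contact force between the fingers and slide above 5 N and x of slide_nose in the frame of gauge below 0.06 m), for 0.1 s.
2. still pressed, the slide passes under the drag spring (x of slide_nose in the frame of gauge above 0.1 m and z of slide_nose in the frame of gauge below 0.019 m and value of joint bed above 0.004 m and contact force between the fingers and slide above 4 N), for 0.05 s.
At the end, for the whole second after the job is handed in: The slide is home: its nose within 4 mm of the end stop, lying flat (within 0.04 rad, nose within 2.5 mm of the floor) under the drag spring and at rest, and the sprung bed has come up behind it (within 2 mm of its top position) (x of slide_nose in the frame of gauge above 0.13 m and z of slide_nose in the frame of gauge below 0.0185 m and angle between slide's own z axis and vertical below 0.04 rad and value of joint bed below 0.002 m and linear speed of slide below 0.01 m/s); the robot touches nothing.
It fails at once if the slide is lifted (more than 8 mm above where it lay on the bed) (z of slide in the frame of gauge above 0.031 m).
It fails at once if the slide is tipped up (angle between slide's own z axis and vertical above 0.25 rad).
It fails at once if a bystander is disturbed (moved more than 20 mm) (distance of any of jar_13, thick_ring, puck_1 from where it was at the start of the episode above 0.02 m).
It also fails if it takes over 43 s, if anything falls off the work surface, if the arm or the gripper's body presses on something with over 40 N, if the wrist force passes 120 N, or if a joint passes its speed limit or range.

### The arm

A 6-joint arm with a two-finger parallel gripper is mounted at the origin on the work surface; the furniture and walls round the work are solid. World frame = base frame: x ahead of the robot, y to its left, z up, the work surface at z = 0. Lengths are in m, angles in rad, forces in N, time in s.
With the tool pointing down it reaches from about 0.225 to 0.875 m from the base axis. Payload 3.4 kg.
Tool frame: the origin (TCP) lies at the very end of the fingers, on their centre line; the grasp point (between the pads) lies 19 mm behind it; z points along the fingers, y is the line along which they close (so a half turn about z gives the same grasp; the last joint's range is limited). The gripper opens to 85 mm and grips with 20 to 120 N. Pads are 22 mm wide; open, the fingers measure 114 mm over their backs; the gripper's body (76 mm by 85 mm) begins 54 mm behind the grasp point. The pads swing forward as they close: fully open they stand 13 mm farther back than shut.
Start: joints at [-1.402, 0.276, 1.505, -0, 1.361, -0.121], TCP at [0.164, -0.551, 0.231] pointing down, gripper open.
Joint ranges: [-2.89, 2.89], [-0.75, 2.08], [0.22, 2.7], [-1.18, 4.32], [0.11, 2.71], [-2.7, 2.7]. Speed limits (rad/s): [2.57, 2.57, 3.14, 3.14, 3.14, 3.14].

### API

Orientations are given as a unit quaternion [w, x, y, z].
In Python, from rig import readout, vision, manip gives the robot as it stands.
- The arm moves only by the shell command python3 -m handwheel 'ROWS' [FORCE]. ROWS is JSON, a list of rows, each a list of 3 entries, a list of its own where there are three numbers: the shift along the tool's x, y, z in mm, then the turn, a rotation vector about the tool's x, y, z in units of 6 degrees (1.0 is 6 degrees), then the closure, from -1 (fully open) to 1 (shut), so that 0 is half open. A call has 1 to 20 rows; each row shifts and turns the commanded pose from where the row before left it, along the tool's axes as they then stand; what a row does not reach is not made up. A row lasts 1/8 s, in which the tool goes at most 62.5 mm and 10.7 degrees, less where a joint would pass 70% of its speed; a pose out of reach is approached as far as the arm can. A call is refused whole if a number of a shift passes 62.5 or a number of a turn 1, either way. A call with a gripper value outside its range is refused whole. The fingers move at their own pace and stop on an object; FORCE is the grip in N (left out, the last holds). Time passes only in rows, so rows that do not move let the fingers close. It gives the time, the measured TCP pose, the force, the opening and the grip force at its end, in the units of the state.
- readout.get_state(): the state, without advancing time (a new reading comes with each control period).
- vision.get_image(name): name is "side" or "top"; returns the picture (384x512x3 uint8, blue, green, red); there is no depth.
- vision.camera_params(name): a dict with "intrinsics" (3x3 intrinsics, pixels), "dist" ([k1, k2, p1, p2, k3] as OpenCV has them; the pictures are not rectified), "rvec" (rotation vector, rad) and "tvec" (3), from world to camera coordinates, as OpenCV has them. Camera axes: x right, y down, z forward; pixel columns grow to the right and rows downward; lengths in m; the calibration is good to about 2 mm. A picture is of the moment at which its call begins. camera_params takes no time and is no camera call.
- manip.sign_off(): hands the job in; it is judged then, once.
The state is a dict: "clock": time; "qpos": joint angles; "qd": joint speeds; "effort": joint torques, N m; "position": TCP position; "ee_rot": TCP orientation; "contact_force": force on the tool from outside, world axes, zero at the start; "moment": the same for the moment, N m; "width": finger opening in m; "gripper_force": force on a finger pad.
Only numpy, scipy, OpenCV 4.12 (cv2) and the standard library are available. Lean on these libraries where they do the work, as an engineer would, in place of code of your own. Each camera call takes 0.05 s, during which the arm holds its last target. There are 200 camera calls.

## Working session

There is one attempt and no reset: what is moved stays moved. The work goes in short steps, Python scripts to look and compute and a shell command to move; the robot and the scene stay as the last step left them, time stands still between calls to the robot, and variables do not carry over. Pictures are saved under pics/ and viewed, at most 10 in all, crops included, and the job is handed in when it is done.

```bash
mkdir -p pics
python3 - <<'E'
from rig import readout, vision
import cv2
for n in("top","side"):
    cv2.imwrite(f"pics/{n}0.png",cv2.resize(vision.get_image(n),(800,600),interpolation=cv2.INTER_CUBIC))
    p=vision.camera_params(n);print(n,p)
print(readout.get_state())
E
```

```text
top {'intrinsics': array([[468.0638536 ,   0.        , 257.54370102],
       [  0.        , 468.0638536 , 191.48083885],
       [  0.        ,   0.        ,   1.        ]]), 'dist': array([-0.11532353,  0.        ,  0.        ,  0.        ,  0.        ]), 'rvec': array([ 2.16085661, -2.18942907,  0.1712204 ]), 'tvec': array([0.16109136, 0.58026689, 0.85664348])}
side {'intrinsics': array([[450.20675058,   0.        , 261.36474614],
       [  0.        , 450.20675058, 196.12310931],
       [  0.        ,   0.        ,   1.        ]]), 'dist': array([-0.08569314,  0.        ,  0.        ,  0.        ,  0.        ]), 'rvec': array([ 0.62761159, -2.32210439,  1.58388215]), 'tvec': array([0.58216764, 0.10660826, 0.83025459])}
{'clock': 0.1, 'qpos': array([-1.40202375e+00,  2.76528587e-01,  1.50599456e+00,  2.63260302e-05,
        1.36072536e+00, -1.21036397e-01]), 'qd': array([ 0.00117116,  0.00108523, -0.00171417, -0.00019679,  0.00104802,
        0.00068112]), 'effort': array([ 1.37137802e-03, -4.17698765e+01, -2.46406227e+01, -1.43036291e-04,
        5.85454502e-03,  1.03280883e-06]), 'position': array([ 0.16422116, -0.55055724,  0.2305328 ]), 'ee_rot': array([-8.27996950e-04,  9.89519761e-01,  1.44395140e-01, -6.89142689e-06]), 'contact_force': array([ 0.38676681, -0.53103833,  0.04660943]), 'moment': array([ 0.01775156,  0.01169874, -0.00917066]), 'gripper_force': 0.0, 'width': 0.08506743834384795}
```

View pics/top0.png

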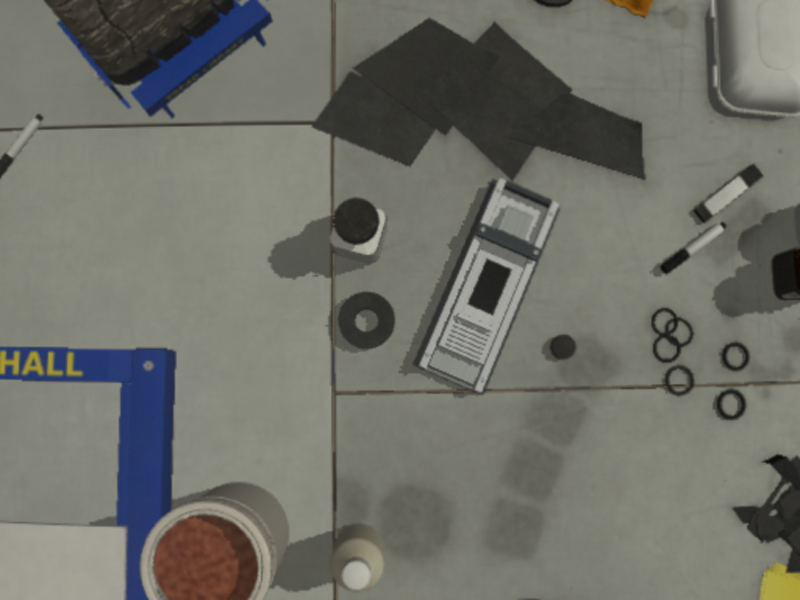

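View pics/side0.png

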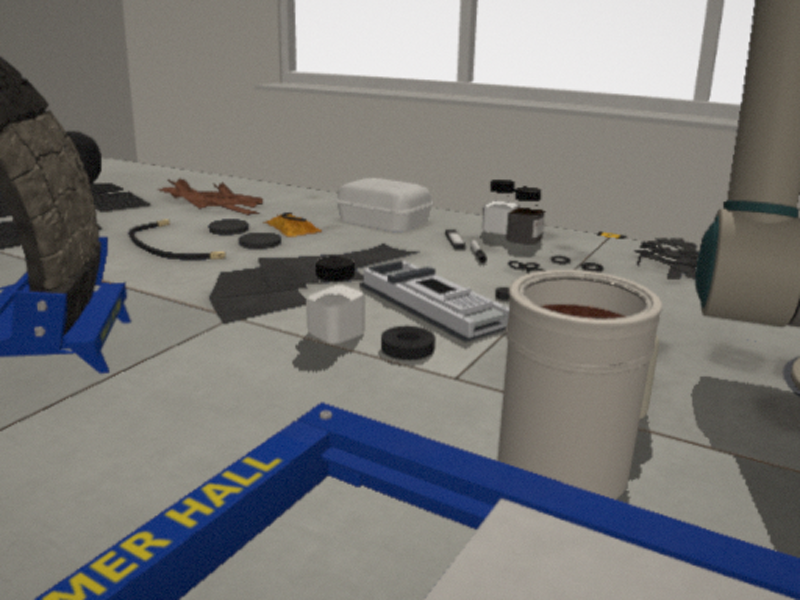

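The top view shows the gauge, with its tail end near (450,378) and its end stop near (528,192). The ring is at (366,320), the jar at (357,225) and the disc at (562,347), all in the 800x600 frame. I'll enlarge the gauge for a closer look.

Run:
```python
from rig import vision
import cv2
im=vision.get_image("top")
cv2.imwrite("pics/crop1.png",cv2.resize(im[108:258,255:375],(480,600),interpolation=cv2.INTER_CUBIC))
```

```text
(no output)
```

View pics/crop1.png

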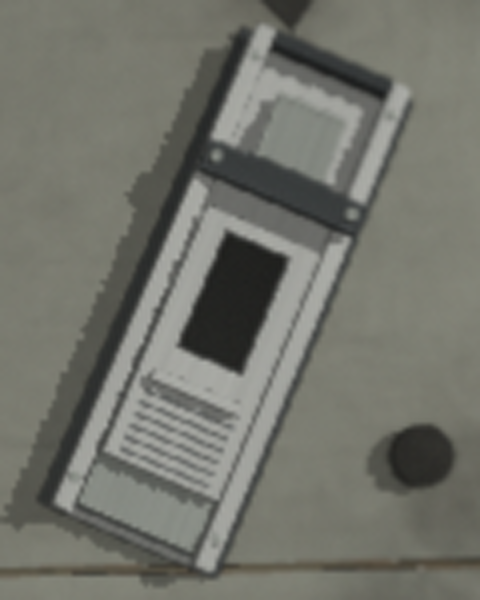

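The crop shows the slide's tail edge from (103,453) to (218,500), its nose edge from (212,208) to (322,251), and the rib from (145,383) to (238,415). The bridge front edge runs from (203,170) to (355,232). The rail outer corners are (55,503), (213,577), (255,25) and (412,95).

```bash
cat > h.py <<'E'
from rig import readout, vision
import cv2, numpy as np
def ray(n,uv,z):
    p=vision.camera_params(n);R=cv2.Rodrigues(p["rvec"])[0]
    a=cv2.undistortPoints(np.array([[uv]],float),p["intrinsics"],p["dist"])[0,0]
    d=R.T@[a[0],a[1],1];c=-R.T@p["tvec"];return c+d*(z-c[2])/d[2]
E
python3 - <<'E'
from h import *
q=lambda x,y,z:ray("top",((x+.5)/4-.5+255,(y+.5)/4-.5+108),z)[:2]
P=dict(tl=(103,453,.033),tr=(218,500,.033),nl=(212,208,.033),nr=(322,251,.033),rl=(145,383,.041),rr=(238,415,.041),bl=(203,170,.0375),br=(355,232,.0375),Al=(55,503,.028),Ar=(213,577,.028),El=(255,25,.028),Er=(412,95,.028),puck=(422,455,.012))
W={k:q(*v) for k,v in P.items()}
for k,v in W.items(): print(k,v.round(4))
m=lambda a,b:(W[a]+W[b])/2
for a,b in(("tl","nl"),("tr","nr"),("Al","El"),("Ar","Er")):
    d=W[b]-W[a];print(a,b,np.hypot(*d),np.degrees(np.arctan2(d[1],d[0])))
d=m("El","Er")-m("Al","Ar");yaw=np.arctan2(d[1],d[0]);u=d/np.hypot(*d);n=np.array([-u[1],u[0]])
B=m("bl","br");o=B-.06*u;print("yaw",yaw,"gauge o",o)
for k,v in W.items(): print(k,((v-o)@u).round(4),((v-o)@n).round(4))
E
```

```text
tl [0.5259 0.1112]
tr [0.5029 0.0571]
nl [0.643 0.056]
nr [0.6216 0.0032]
rl [0.5581 0.0914]
rr [0.5424 0.0477]
bl [0.6607 0.0605]
br [ 0.63   -0.0122]
Al [0.5028 0.134 ]
Ar [0.4667 0.0597]
El [0.7355 0.0311]
Er [ 0.7    -0.0458]
puck [ 0.5237 -0.0471]
tl nl 0.12946536116374 -25.20752094483104
tr nr 0.13038983197667958 -24.403863486718148
Al El 0.2543975744214751 -23.85475525142151
Ar Er 0.25603746418439227 -24.328636013499064
yaw -0.420492697139704 gauge o [0.59059194 0.04861572]
tl -0.0846 0.0307
tr -0.0836 -0.028
nl 0.0448 0.0282
nr 0.0468 -0.0288
rl -0.0471 0.0257
rr -0.0436 -0.0205
bl 0.0592 0.0395
br 0.0608 -0.0395
Al -0.115 0.0421
Ar -0.1177 -0.0405
El 0.1394 0.0432
Er 0.1384 -0.0415
puck -0.0219 -0.1147
```

```bash
python3 -m handwheel '[[[0,0,0],[0,0,1],1],[[0,0,0],[0,0,1],1],[[0,0,0],[0,0,1],1],[[0,0,0],[0,0,1],1],[[0,0,0],[0,0,1],1],[[0,0,0],[0,0,1],1],[[0,0,0],[0,0,0.8],1],[[0,0,0],[0,0,0],1]]' 40
cat >> h.py <<'E'
from scipy.spatial.transform import Rotation as Ro
O=np.array([.5906,.0486,0]);YAW=-.4205
def togo(gx,gy,z):
    s=readout.get_state();R=Ro.from_quat(s["ee_rot"],scalar_first=True)
    G=Ro.from_euler("z",YAW)
    D=Ro.from_matrix(G.as_matrix()@np.diag([1,-1,-1]))
    print("t",s["clock"],"gauge pos mm",(G.inv().apply(s["position"]-O)*1e3).round(1),"shift mm",(R.inv().apply(O+G.apply([gx,gy,z])-s["position"])*1e3).round(1),"turn units",np.degrees((R.inv()*D).as_rotvec()/6).round(2),"F",(G.inv().apply(s["contact_force"])).round(1),"w",s["width"])
E
python3 -c "
from h import *
togo(-.061,0,.08)"
```

```text
clock: 1.15
position: [0.1643, -0.5509, 0.231]
ee_rot: [-0.0, 0.978, -0.209, -0.0]
contact_force: [0.5, -0.1, 0.0]
width: 0.0002
gripper_force: 0.0
t 1.15 gauge pos mm [-144.5 -721.3  231. ] shift mm [  83.  -721.2  151.3] turn units [-0.    0.   -0.01] F [0.5 0.1 0. ] w 0.0001848988045467457
```

```bash
python3 -m handwheel '[[[5.2,-25,0],[0,0,0],1],[[5.2,-47,0],[0,0,0],1],[[5.2,-47,0],[0,0,0],1],[[5.2,-47,0],[0,0,0],1],[[5.2,-47,0],[0,0,0],1],[[5.2,-47,0],[0,0,0],1],[[5.2,-47,0],[0,0,0],1],[[5.2,-47,0],[0,0,0],1],[[5.2,-47,0],[0,0,0],1],[[5.2,-47,0],[0,0,0],1],[[5.2,-47,0],[0,0,0],1],[[5.2,-47,0],[0,0,0],1],[[5.2,-47,0],[0,0,0],1],[[5.2,-47,0],[0,0,0],1],[[5.2,-47,0],[0,0,0],1],[[5,-38.2,0],[0,0,0],1],[[0,0,30],[0,0,0],1],[[0,0,30],[0,0,0],1],[[0,0,30],[0,0,0],1],[[0,0,30],[0,0,0],1]]'
python3 -c "
from h import *
togo(-.061,0,.05)"
```

```text
clock: 3.65
position: [0.5344, 0.074, 0.1105]
ee_rot: [-0.0, 0.978, -0.209, -0.0]
contact_force: [0.2, 0.4, 0.1]
width: 0.0002
gripper_force: 0.0
t 3.65 gauge pos mm [-61.7   0.2 110.5] shift mm [ 0.7  0.2 60.5] turn units [-0.    0.01 -0.  ] F [0.  0.4 0.1] w 0.000247705977189977
```

Down to 45 mm, then a look at the fingertips over the pad.

```bash
python3 -m handwheel '[[[0,0,25],[0,0,0],1],[[0,0,25],[0,0,0],1],[[0,0,15.5],[0,0,0],1],[[0,0,0],[0,0,0],1]]'
python3 - <<'E'
from h import *
togo(-.061,0,.033)
a=vision.get_image("top")[108:258,255:375]; b=vision.get_image("side")[150:240,210:345]
c=np.hstack([cv2.resize(a,(400,500),interpolation=2),cv2.resize(b,(400,267),interpolation=2)[np.r_[0:267,[266]*233]]])
cv2.imwrite("pics/chk2.png",c)
E
```

```text
clock: 4.15
position: [0.5343, 0.0733, 0.045]
ee_rot: [0.0, 0.978, -0.209, -0.001]
contact_force: [-0.7, -0.9, -0.2]
width: 0.0003
gripper_force: 0.0
t 4.15 gauge pos mm [-61.5  -0.5  45. ] shift mm [ 0.5 -0.5 12. ] turn units [ 0.01  0.02 -0.01] F [-0.3 -1.1 -0.2] w 0.0003263005250609197
```

View pics/chk2.png

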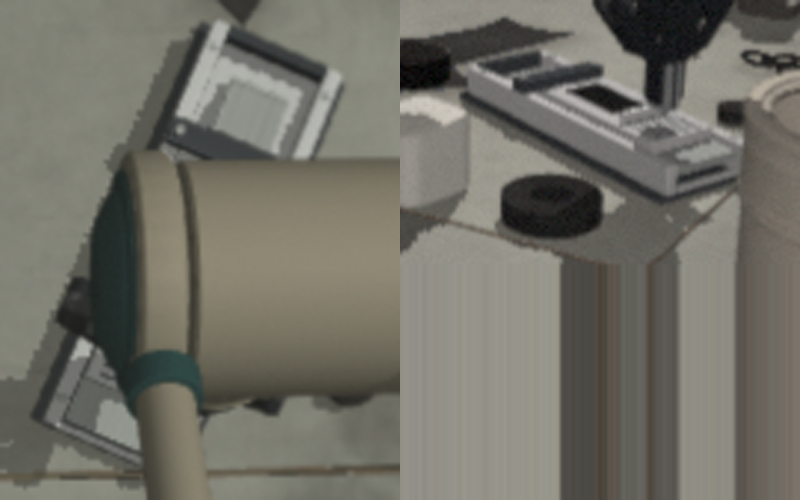

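In the side view (right half) the closed fingertips are at about (665,105), just above the tail pad and behind the rib at about (640,113). The arm hides that spot in the top view. Now I'll press.

```bash
python3 -m handwheel '[[[0,0,5],[0,0,0],1],[[0,0,4],[0,0,0],1],[[0,0,3],[0,0,0],1],[[0,0,3],[0,0,0],1],[[0,0,2],[0,0,0],1],[[0,0,0],[0,0,0],1],[[0,0,0],[0,0,0],1]]'
python3 -c "
from h import *
togo(-.061,0,.026)"
```

```text
clock: 5.12
position: [0.5356, 0.0727, 0.0296]
ee_rot: [0.0, 0.978, -0.21, 0.0]
contact_force: [-1.5, -0.5, 7.0]
width: -0.0001
gripper_force: 3.8
t 5.125 gauge pos mm [-60.   -0.4  29.6] shift mm [-1.  -0.4  3.6] turn units [-0.   -0.   -0.02] F [-1.1 -1.1  7. ] w -0.0001389856784973538
```

```bash
python3 -m handwheel '[[[0,0,2],[0,0,0],1],[[0,0,2],[0,0,0],1],[[0,0,2],[0,0,0],1],[[0,0,0],[0,0,0],1],[[0,0,0],[0,0,0],1]]'
python3 -c "
from h import *
togo(-.061,0,.026)"
```

```text
clock: 5.75
position: [0.5363, 0.0728, 0.0259]
ee_rot: [-0.0, 0.978, -0.21, 0.001]
contact_force: [-5.9, 0.1, 23.2]
width: -0.0002
gripper_force: 11.4
t 5.75 gauge pos mm [-59.5  -0.1  25.9] shift mm [-1.5 -0.1 -0.1] turn units [-0.01 -0.02 -0.02] F [-5.4 -2.4 23.2] w -0.00016186666469881897
```

```bash
python3 -m handwheel '[[[3,0,0],[0,0,0],1],[[4,0,0],[0,0,0],1],[[4,0,0],[0,0,0],1],[[4,0,0],[0,0,0],1],[[4,0,0],[0,0,0],1],[[4,0,0],[0,0,0],1],[[4,0,0],[0,0,0],1],[[4,0,0],[0,0,0],1],[[0,0,0],[0,0,0],1]]'
python3 - <<'E'
from h import *
togo(.033,0,.026)
b=vision.get_image("side")[145:225,215:335]
cv2.imwrite("pics/chk3.png",cv2.resize(b,(720,480),interpolation=2))
E
```

```text
clock: 6.88
position: [0.5658, 0.0604, 0.026]
ee_rot: [-0.001, 0.978, -0.21, 0.002]
contact_force: [-2.9, 0.6, 19.4]
width: 0.0001
gripper_force: 9.7
t 6.875 gauge pos mm [-27.5   0.6  26. ] shift mm [60.5  0.5  0.2] turn units [-0.02 -0.04 -0.02] F [-2.8 -0.6 19.4] w 5.2044811784429085e-05
```

View pics/chk3.png

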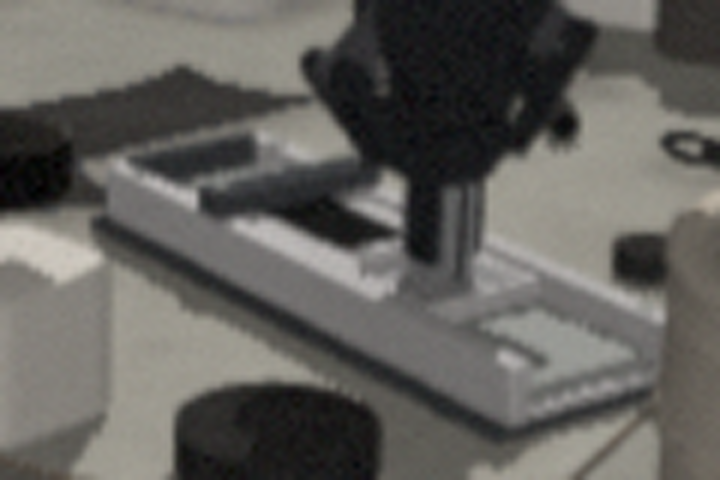

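The slide is moving flat: its black test piece at (340,220) is now going under the bridge bar at (290,185), and the fingers at (440,270) are against the rib. I'll carry on.

```bash
python3 -m handwheel '[[[4,0,0],[0,0,0],1],[[4,0,0],[0,0,0],1],[[4,0,0],[0,0,0],1],[[4,0,0],[0,0,0],1],[[4,0,0],[0,0,0],1],[[4,0,0],[0,0,0],1],[[4,0,0],[0,0,0],1],[[4,0,0],[0,0,0],1],[[4,0,0],[0,0,0],1],[[4,0,0],[0,0,0],1],[[4,0,0],[0,0,0],1],[[4,0,0],[0,0,0],1],[[4,0,0],[0,0,0],1],[[0,0,0],[0,0,0],1]]'
python3 -c "
from h import *
togo(.033,0,.026)"
```

```text
clock: 8.68
position: [0.6118, 0.0394, 0.026]
ee_rot: [-0.001, 0.978, -0.21, 0.001]
contact_force: [-5.3, 1.7, 19.8]
width: 0.0001
gripper_force: 12.4
t 8.675 gauge pos mm [23.1  0.3 26. ] shift mm [9.9 0.2 0. ] turn units [-0.02 -0.01 -0.02] F [-5.5 -0.6 19.8] w 6.285894690285037e-05
```

```bash
python3 -m handwheel '[[[3,0,0],[0,0,0],1],[[3,0,0],[0,0,0],1],[[2,0,0],[0,0,0],1],[[2,0,0],[0,0,0],1],[[2,0,0],[0,0,0],1],[[0,0,0],[0,0,0],1],[[0,0,0],[0,0,0],1]]'
python3 -c "
from h import *
togo(.033,0,.026)"
```

```text
clock: 9.55
position: [0.6203, 0.0356, 0.026]
ee_rot: [-0.001, 0.978, -0.21, -0.002]
contact_force: [-8.6, 4.5, 22.1]
width: 0.0001
gripper_force: 13.8
t 9.55 gauge pos mm [32.4  0.2 26. ] shift mm [0.6 0.2 0. ] turn units [-0.01  0.03 -0.02] F [-9.7  0.6 22.1] w 6.175982746174687e-05
```

```bash
python3 -m handwheel '[[[2,0,0],[0,0,0],1],[[2,0,0],[0,0,0],1],[[2,0,0],[0,0,0],1],[[0,0,0],[0,0,0],1],[[0,0,0],[0,0,0],1]]'
python3 - <<'E'
from h import *
togo(.033,0,.026)
b=vision.get_image("side")[145:225,215:335]
cv2.imwrite("pics/chk4.png",cv2.resize(b,(720,480),interpolation=2))
E
```

```text
clock: 10.18
position: [0.6203, 0.0355, 0.0259]
ee_rot: [-0.002, 0.978, -0.21, -0.007]
contact_force: [-17.6, 9.5, 30.3]
width: -0.0
gripper_force: 19.6
t 10.175 gauge pos mm [32.5  0.2 25.9] shift mm [ 0.5  0.2 -0.1] turn units [-0.    0.14 -0.03] F [-20.    1.5  30.3] w -2.1893935236058317e-05
```

View pics/chk4.png

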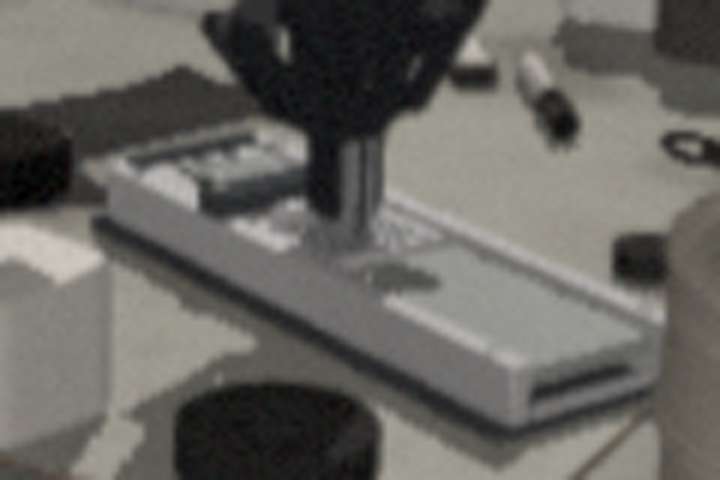

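The bed has come up behind the slide (pale surface from (400,270) to (640,340)). The fingers stopped dead while the push force rose to 20 N, so the nose is on the stop. I'll ease the push and the press off together, then lift.

```bash
python3 -m handwheel '[[[-1,0,-1],[0,0,0],1],[[-1,0,-1],[0,0,0],1],[[-1,0,-1],[0,0,0],1],[[-1,0,-1],[0,0,0],1],[[0,0,-1],[0,0,0],1],[[0,0,0],[0,0,0],1]]'
python3 -c "
from h import *
togo(.0325,0,.026)"
```

```text
clock: 10.98
position: [0.6198, 0.035, 0.0262]
ee_rot: [-0.001, 0.978, -0.21, -0.005]
contact_force: [-4.8, 4.6, -1.5]
width: 0.0003
gripper_force: 3.5
t 10.975 gauge pos mm [32.2 -0.5 26.2] shift mm [ 0.3 -0.5  0.2] turn units [ 0.01  0.09 -0.02] F [-6.3  2.2 -1.5] w 0.0002732375883995758
```

```bash
python3 -m handwheel '[[[-1.5,0,0],[0,0,0],1],[[-1.5,0,-0.5],[0,0,0],1],[[-1,0,-1],[0,0,0],1],[[-1,0,-2],[0,0,0],1],[[0,0,-5],[0,0,0],1],[[0,0,-15],[0,0,0],1],[[0,0,-30],[0,0,0],1],[[0,0,-50],[0,0,0],1],[[0,0,-50],[0,0,0],1],[[-50,0,-30],[0,0,0],1],[[-60,0,0],[0,0,0],1],[[-60,0,0],[0,0,0],1],[[-60,0,0],[0,0,0],1],[[0,0,0],[0,0,0],1],[[0,0,0],[0,0,0],1]]'
python3 - <<'E'
from h import *
togo(.033,0,.026)
a=vision.get_image("top")[108:258,255:375]; b=vision.get_image("side")[145:225,215:335]
cv2.imwrite("pics/chk5.png",np.hstack([cv2.resize(a,(400,500),interpolation=2),cv2.copyMakeBorder(cv2.resize(b,(400,267),interpolation=2),0,233,0,0,cv2.BORDER_CONSTANT)]))
E
```

```text
clock: 12.85
position: [0.4111, 0.1294, 0.2128]
ee_rot: [-0.0, 0.978, -0.209, 0.002]
contact_force: [-0.3, 0.4, -0.6]
width: -0.0
gripper_force: 0.0
t 12.85 gauge pos mm [-196.8    0.4  212.8] shift mm [229.1   0.5 187.8] turn units [-0.02 -0.04 -0.01] F [-0.4  0.3 -0.6] w -3.055445799234256e-05
```

View pics/chk5.png

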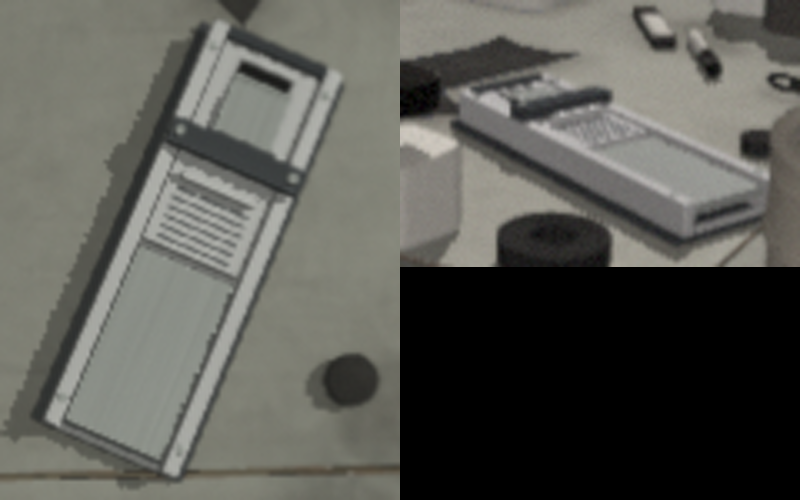

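The slide lies under the bridge and the leaf. Its tail edge runs from (145,240) to (238,280), with the bed up behind it. I'll check the tail position once.

Run:
```python
from h import *
G=Ro.from_euler("z",YAW)
for x,y in((145,240),(238,280)):
    print(G.inv().apply(ray("top",((x+.5)/3.3333-.5+255,(y+.5)/3.3333-.5+108),.025)-O).round(4))
```

```text
[0.003  0.0296 0.025 ]
[ 0.003  -0.0291  0.025 ]
```

```bash
python3 -c "
from rig import manip
print(manip.sign_off())"
```

```text
the job is handed in; nothing more can be done
None
```

The job is handed in; no verdict came back. The slide was pressed down, pushed under the bridge and drag spring to the end stop, and let go, and my last measurement puts its nose about 1 mm short of the stop, with the bed up behind it and the bystanders untouched.

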